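# Snap the glue brush into its rest

## Task

Put the glue brush away on the blue brush rest: bring it level over the two spring clips with its bristles over the steel drip tray, and press its round handle straight down between the spring fingers until it has snapped fully home in both clips. Then draw the brush back through the clips, away from the tray, until its red collar touches the clip beside the tray, and let go. The clips are set to a different height each time, so feel for them; be gentle, never force the rest, and leave everything else on the bench where it is.

Things in the scene. Friction and masses are not known exactly. Their poses are not given: they have to be found in the camera images.
- brush: Glue brush, 0.10 to 0.17 kg. Origin on its axis in the middle of the pale wooden handle, near the centre of mass; x runs along it to the bristles. Handle: 20 mm diameter, x = -75 to +56 mm. Red hexagonal collar x = +56 to +64 and equal red end cap x = -83 to -75 (32 mm across flats): it lies level on their flats, axis 16 mm above its support, without rolling.
- brush_collar (a point): Point on the brush's axis in the collar face that looks to the handle (brush x = +56 mm); axes as the brush's. Beyond the collar: brass ferrule (24 mm diameter, to x = +88 mm) and brown rigid bristle head (27 mm diameter, to x = +133 mm).
- brush_tail (a point): Point on the brush's axis near the end cap (brush x = -70 mm). Axes as the brush's.
- rest: Brush rest, fixed. Origin: centre of the underside of its plywood base (134 x 90 mm, 14 thick). x: the line along which the brush lies, pointing to the steel drip tray (x = +68 to +178 mm, 20 mm high); z up. A blue bridge on two rods carries two equal clips, at x = -48 to -36 and +36 to +48 mm; 72 mm between them are free down to the bridge bar, 34 mm below a brush sitting home.
- board: Brown gluing board, 300 x 290 x 18 mm, fixed to the bench; origin at the centre of its underside. The brush starts lying on it.
- blank: Pale curved wooden blank, about 235 x 75 mm and 9 mm thick, crown up, its crown about 25 mm above the board, lying on the board beside the brush; origin under its middle. To be left alone.
- glue_pot: Green open pot, 90 mm across, 85 mm high; origin under its middle. To be left alone.
- hardener: White bottle with orange cap, 60 mm across, 150 mm high; origin under its middle. To be left alone.
- sanding_block: Cork block 110 x 60 x 35 mm; origin under its middle. To be left alone.
- scraper: Spatula lying on the bench. To be left alone.
- mallet: Hammer with wooden handle lying on the bench. To be left alone.
- wax_tin: Low round tin, 80 mm across, 35 mm high; origin under its middle. To be left alone.
- rest_tray_face (a point): Fixed point on the rest's base (at its top, 14 mm high) right below the outer face of the clip beside the tray (rest x = +48 mm): the collar face comes to this x when the brush is drawn back. Axes as the rest's. The bridge is clamped at an unmeasured height: a brush sitting home has its axis anywhere from 72 to 117 mm above the bench.
- rest_far_face (a point): Below the outer face of the other clip (rest x = -48 mm). Each clip: two sprung steel fingers, mouth 34 mm wide 19 mm above the home axis, narrowest gap 13 mm wide 8 mm above it, firm V seat below. First touch with the handle axis 17 mm above home. The push through both rises to about 8 to 12 N, drops once past the gap, then the seat stops it. Press slowly: over 45 N forces the rest.
Mind the look-alikes: they are no part of the job. Several things have the shape of the brush; the one meant has the colours described above.

How it is judged (in metres and radians):
At the end, for the whole second after the job is handed in: The brush sits at rest and level (within 0.03 rad) in both clips, gripped by their fingers (pinched with over 4 N, more than its weight alone gives), on the rest's centre line within 3 to 4 mm, bristles over the tray, its red collar within 3 mm of the face of the clip beside the tray (x of brush_collar in the frame of rest between 0.045 and 0.051 m and y of brush_collar in the frame of rest between -0.003 and 0.003 m and y of brush_tail in the frame of rest between -0.004 and 0.004 m and z of brush_collar in the frame of rest between 0.066 and 0.123 m and angle between brush's own x axis and vertical between 1.541 and 1.601 rad and contact force between brush and rest above 4 N and linear speed of brush below 0.02 m/s); the robot touches nothing.
It fails at once if the rest is forced: more than 45 N on it (contact force between rest and anything else above 45 N).
It fails at once if a bystander is moved by more than 30 mm (distance of any of blank, glue_pot, hardener, sanding_block, scraper, mallet, wax_tin from where it was at the start of the episode above 0.03 m).
It also fails if it takes over 62 s, if anything falls off the work surface, if the arm or the gripper's body presses on something with over 40 N, if the wrist force passes 120 N, or if a joint passes its speed limit or range.

## Robot

A 6-joint arm with a two-finger parallel gripper is mounted at the origin on the work surface. World frame = base frame: x ahead of the robot, y to its left, z up, the work surface at z = 0. Lengths are in mm, angles in rad, forces in N, time in s.
With the tool pointing down it reaches from about 350 to 775 mm from the base axis. Payload 7.3 kg.
Tool frame: the origin (TCP) lies midway between the tips of the shut fingers; the grasp point (between the pads) lies 19 mm behind it; z points along the fingers, y is the line along which they close (so a half turn about z gives the same grasp; the last joint's range is limited). The gripper opens to 92 mm and grips with 3 to 60 N. Pads are 19 mm wide; open, the fingers measure 130 mm over their backs; the gripper's body (75 mm by 190 mm) begins 47 mm behind the grasp point.
Start: joints at [-1.297, 0.342, 1.524, -0, 1.275, -0.146], TCP at [214.002, -479.425, 226.741] pointing down, gripper open.
Joint ranges: [-2.53, 2.53], [-0.77, 2.02], [0.04, 2.7], [-1, 4.14], [0.28, 2.66], [-3.11, 3.11]. Speed limits (rad/s): [2.57, 2.57, 3.14, 3.14, 3.14, 3.14].

## Interface

Orientations are given as [roll, pitch, yaw] about the fixed x, y, z axes, in that order (R = Rz(yaw) Ry(pitch) Rx(roll)).
In Python, from plant import bot gives the robot as it stands. The module is installed in compiled form; this text tells all that it offers.
- The arm moves only by the shell command python3 -m crank 'ROWS' [OPENING]. ROWS is JSON, a list of rows, each a list of 6 numbers: the shift along the tool's x, y, z in m, then the turn, a rotation vector about the tool's x, y, z in rad. In form: [[dx, dy, dz, wx, wy, wz], ...]. A call has 1 to 5 rows; each row shifts and turns the commanded pose from where the row before left it, along the tool's axes as they then stand; what a row does not reach is not made up. A row lasts 1/8 s, in which the tool goes at most 62.5 mm and 10.7 degrees, less where a joint would pass 70% of its speed; a pose out of reach is approached as far as the arm can. A call is refused whole if a number of a shift passes 0.0625 or a number of a turn 0.188, either way. A call with a gripper value outside its range is refused whole. OPENING is the opening in per cent of the stroke, from 0 (shut) to 100 (fully open), set as the call begins (- or left out, the last holds). The fingers move at their own pace and stop on an object; the grip force is fixed at half the most. Time passes only in rows, so rows that do not move let the fingers close. It gives the time, the measured TCP pose, the force, the opening and the grip force at its end, in the units of the state.
- bot.get_obs(): the state, without advancing time (a new reading comes with each control period).
- bot.capture(name): name is "scene" or "top" or "wrist"; returns a dict with "color" (384x512x3 uint8, blue, green, red), "fov_y" (degrees; the focal length in pixels is half the picture's height over the tangent of half this angle, whatever the lens; pixels are square), "cx", "cy" (the principal point, pixels), "extrinsics" (4x4, takes a point from world to camera coordinates); the wrist camera has in their place "tool_from_camera" (4x4, takes a point from camera to tool coordinates, whose origin is the TCP and whose axes are the flange's). Camera axes: x right, y up, looking along -z (the intrinsics and any distortion apply to the point x, -y, -z); pixel columns grow to the right and rows downward; lengths in mm; the calibration is good to about 2 mm. A picture is of the moment at which its call begins: read the wrist's pose just before it. There is no depth.
- bot.close_job(): hands the job in; it is judged then, once.
The state is a dict: "time": time; "joint_positions": joint angles; "dq": joint speeds; "tau": joint torques, N m; "tool_pos": TCP position; "tcp_rot": TCP orientation; "contact_force": force on the tool from outside, world axes, zero at the start; "moment": the same for the moment, N m; "grip_width": finger opening in mm; "finger_force": force on a finger pad.
Only numpy, scipy, OpenCV 4.12 (cv2) and the standard library are available. Lean on these libraries where they do the work, as an engineer would, in place of code of your own. Each camera call takes 0.05 s, during which the arm holds its last target. There are 200 camera calls.

## Working session

There is one attempt and no reset: what is moved stays moved. The work goes in short steps, Python scripts to look and compute and a shell command to move; the robot and the scene stay as the last step left them, time stands still between calls to the robot, and variables do not carry over. Pictures are saved under pics/ and viewed, at most 10 in all, crops included, and the job is handed in when it is done.

```bash
mkdir -p pics; cat > h.py <<'E'
import numpy as np, cv2
from plant import bot
from scipy.spatial.transform import Rotation as R
def cap(n,f=None):
    o=bot.get_obs(); c=bot.capture(n)
    T=np.eye(4)
    if n=="wrist":
        T[:3,:3]=R.from_euler('xyz',o['tcp_rot']).as_matrix(); T[:3,3]=o['tool_pos']
        C=T@np.array(c['tool_from_camera'])
    else: C=np.linalg.inv(np.array(c['extrinsics']))
    c['C']=C
    if f: cv2.imwrite('pics/'+f,c['color']); np.savez('pics/'+f+'.npz',C=C,fov=c['fov_y'],cx=c['cx'],cy=c['cy'])
    return c
def load(f):
    d=np.load('pics/'+f+'.npz'); return dict(C=d['C'],fov_y=float(d['fov']),cx=float(d['cx']),cy=float(d['cy']),color=cv2.imread('pics/'+f))
def ray(c,u,v):
    f=192/np.tan(np.radians(c['fov_y'])/2)
    d=c['C'][:3,:3]@np.array([(u-c['cx'])/f,-(v-c['cy'])/f,-1]); return c['C'][:3,3],d/np.linalg.norm(d)
def plane(c,u,v,z):
    o,d=ray(c,u,v); return o+d*(z-o[2])/d[2]
def tri(c1,p1,c2,p2):
    A=np.zeros((3,3));b=np.zeros(3);L=[]
    for c,p in((c1,p1),(c2,p2)):
        o,d=ray(c,*p);M=np.eye(3)-np.outer(d,d);A+=M;b+=M@o;L.append((o,M))
    x=np.linalg.solve(A,b); return x,[np.linalg.norm(M@(x-o)) for o,M in L]
def proj(c,p):
    f=192/np.tan(np.radians(c['fov_y'])/2); q=np.linalg.inv(c['C'])@np.r_[p,1]
    return c['cx']+f*q[0]/-q[2], c['cy']-f*q[1]/-q[2]
E
python3 - <<'E'
from h import *
print(bot.get_obs())
for n in("scene","top"):
    c=cap(n,n+'0.png'); print({k:v for k,v in c.items() if k not in('color',)})
a=cv2.imread('pics/scene0.png');b=cv2.imread('pics/top0.png')
E
```

```text
{'time': 0.0, 'joint_positions': array([-1.29698433e+00,  3.42734978e-01,  1.52501916e+00, -2.18338219e-06,
        1.27539448e+00, -1.45960710e-01]), 'dq': array([-7.52185578e-04, -1.06699648e-03, -4.66210758e-04,  9.94818714e-04,
        8.09874371e-06,  1.06624761e-04]), 'tau': array([-1.73971748e-03, -4.31248677e+01, -2.44217080e+01,  7.14927656e-02,
        5.59950457e-02, -1.28082343e-04]), 'tool_pos': array([ 213.89249681, -479.00677287,  226.03785594]), 'tcp_rot': array([-3.14005293e+00, -2.24238897e-04,  4.19773167e-01]), 'contact_force': array([-0.31502597, -0.25831788, -0.92295641]), 'moment': array([-0.02539477, -0.0034823 , -0.00915359]), 'finger_force': 0.0, 'grip_width': 91.64349213501237}
{'fov_y': 57.279690059213046, 'cx': 248.6273153633506, 'cy': 186.2198523822777, 'extrinsics': array([[-2.57594928e-01,  9.66160806e-01,  1.33472912e-02,
         1.22216140e+02],
       [-7.32656588e-01, -2.04307405e-01,  6.49209371e-01,
         3.42409940e+02],
       [ 6.29967600e-01,  1.57454060e-01,  7.60492631e-01,
        -1.37847448e+03],
       [ 0.00000000e+00,  0.00000000e
[... 480 characters left out ...]
xtrinsics': array([[-5.24480504e-03, -9.99985994e-01,  7.09831776e-04,
         2.48968106e+01],
       [ 9.95430587e-01, -5.15322994e-03,  9.53487844e-02,
        -5.22560811e+02],
       [-9.53437910e-02,  1.20667405e-03,  9.95443673e-01,
        -1.60473080e+03],
       [ 0.00000000e+00,  0.00000000e+00,  0.00000000e+00,
         1.00000000e+00]]), 'C': array([[-5.24480504e-03,  9.95430587e-01, -9.53437910e-02,
         3.67302476e+02],
       [-9.99985994e-01, -5.15322994e-03,  1.20667405e-03,
         2.41399729e+01],
       [ 7.09831776e-04,  9.53487844e-02,  9.95443673e-01,
         1.64722698e+03],
       [ 0.00000000e+00,  0.00000000e+00,  0.00000000e+00,
         1.00000000e+00]])}
```

View pics/scene0.png

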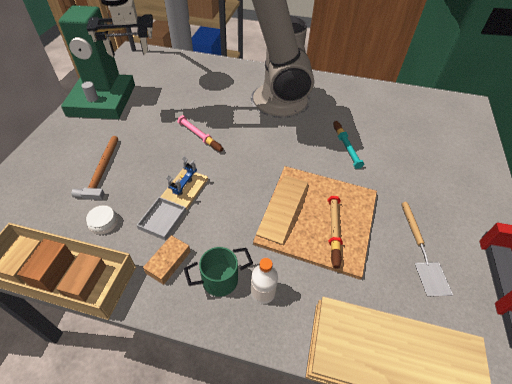

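View pics/top0.png

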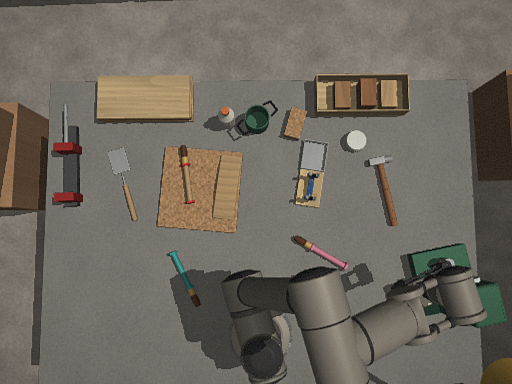

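The brush candidates are at these pixels:
- **Pale handle, red collars, on the board:** scene (335,230), top (187,175).
- **Teal:** scene (348,145).
- **Pink:** scene (200,132).

Only the one on the board has the pale wood and red collars described. The rest is at scene (180,195), top (310,180). I'll confirm both in one enlarged crop.

```bash
python3 - <<'E'
from h import *
s=load('scene0.png');t=load('top0.png')
a=cv2.resize(s['color'][180:280,285:385],(400,400),interpolation=cv2.INTER_CUBIC)
b=cv2.resize(t['color'][135:215,285:365],(400,400),interpolation=cv2.INTER_CUBIC)
cv2.imwrite('pics/crop1.png',np.hstack([a,b]))
for n,c,roi in(('s',s,(255,170,380,280)),('t',t,(150,140,245,235))):
    h=cv2.cvtColor(c['color'],cv2.COLOR_BGR2HSV); x0,y0,x1,y1=roi
    m=(((h[...,0]<5)|(h[...,0]>174))&(h[...,1]>170)&(h[...,2]>110)).astype(np.uint8)
    M=np.zeros_like(m);M[y0:y1,x0:x1]=m[y0:y1,x0:x1]
    k,l,st,ce=cv2.connectedComponentsWithStats(M)
    print(n,[(st[i],ce[i].round(1)) for i in range(1,k) if st[i][4]>4])
    for i in range(1,k):
        if st[i][4]>4: print(plane(c,*ce[i],38))
    m=((h[...,0]>105)&(h[...,0]<125)&(h[...,1]>130)).astype(np.uint8)
    k,l,st,ce=cv2.connectedComponentsWithStats(m)
    print('blue',[(st[i],ce[i].round(1)) for i in range(1,k) if st[i][4]>15])
E
```

```text
s [(array([328, 196,  12,   8,  43], dtype=int32), array([333.4, 198.5])), (array([328, 237,  15,   8,  45], dtype=int32), array([335.5, 239.5]))]
[478.76216947 252.37431595  38.        ]
[615.17730338 272.05277693  38.        ]
blue [(array([192,  27,  29,  28, 667], dtype=int32), array([206.9,  40.4])), (array([170, 167,  27,  27, 151], dtype=int32), array([183.5, 180.2]))]
t [(array([182, 163,   8,   3,  14], dtype=int32), array([185.6, 163.9])), (array([187, 201,   8,   3,  14], dtype=int32), array([189.7, 201.5]))]
[618.48080594 267.993765    38.        ]
[479.70560582 251.87100469  38.        ]
blue [(array([307, 177,   7,  18,  69], dtype=int32), array([310.2, 186. ]))]
```

View pics/crop1.png

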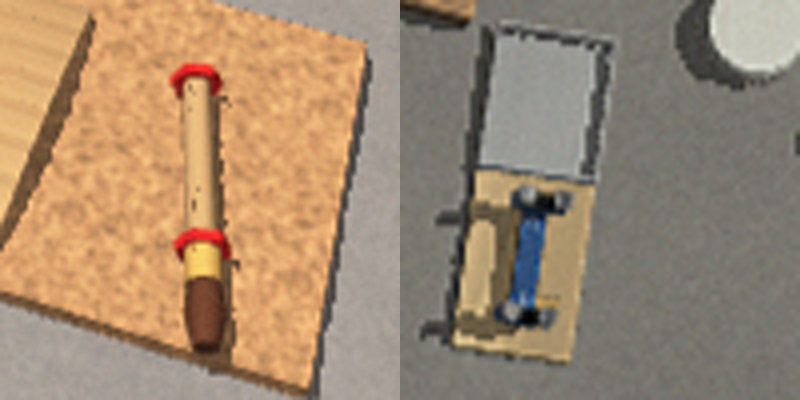

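The crop confirms the brush: pale handle, red collars, brass ferrule and brown bristles, with the bristles pointing in +x. The rest lies with its tray toward +x as well. Next I'll work out the rest's rough place and go look from above it.

```bash
cat >> h.py <<'E'
def go(x,y,z,yaw):
    o=bot.get_obs(); Rm=R.from_euler('xyz',o['tcp_rot']).as_matrix()
    d=Rm.T@(np.array([x,y,z])-o['tool_pos']); w=(R.from_matrix(Rm.T)*R.from_euler('xyz',[np.pi,0,yaw])).as_rotvec()
    print('shift mm',d.round(1),'turn',w.round(3),'t',round(o['time'],2))
E
python3 - <<'E'
from h import *
t=load('top0.png')
P=lambda u,v,z:plane(t,285+(u-400)/5,135+v/5,z).round(0)
for u,v in((475,168),(595,182),(570,360),(452,345)):print(P(u,v,14))
for u,v in((490,22),(612,42),(597,182),(480,170)):print('tray',P(u,v,20))
go(500,-190,300,-.13)
E
```

```text
[ 602. -155.   14.]
[ 591. -244.   14.]
[ 459. -223.   14.]
[ 470. -136.   14.]
tray [ 711. -167.   20.]
tray [ 696. -258.   20.]
tray [ 590. -245.   20.]
tray [ 600. -158.   20.]
shift mm [ 379.1 -147.5  -73.6] turn [-0.001  0.     0.55 ] t 0.1
```

```bash
python3 -m crank '[[0.06,-0.024,-0.02,0,0,0],[0.06,-0.024,-0.02,0,0,0],[0.06,-0.024,-0.02,0,0,0],[0.06,-0.024,-0.02,0,0,0],[0.06,-0.024,-0.01,0,0,0]]' 100
python3 -m crank '[[0.04,-0.015,0,0,0,0],[0,0,0,0,0,0.18],[0,0,0,0,0,0.18],[0,0,0,0,0,0.18],[0,0,0,0,0,0]]'
python3 - <<'E'
from h import *
c=cap('wrist','w1.png'); print(c['tool_from_camera'].round(3),c['fov_y']); go(480,-185,320,-.15)
E
```

```text
time: 0.72
tool_pos: [424.5, -262.3, 311.0]
tcp_rot: [3.14, -0.0, 0.419]
contact_force: [1.2, -0.3, -0.1]
grip_width: 91.8
finger_force: 0.0
time: 1.35
tool_pos: [453.7, -233.6, 309.8]
tcp_rot: [-3.141, 0.001, -0.118]
contact_force: [0.1, 0.6, 0.7]
grip_width: 91.5
finger_force: 0.0
[[ 1.00000e-03  9.65000e-01  2.63000e-01  7.00780e+01]
 [ 1.00000e+00 -1.00000e-03  0.00000e+00 -1.71000e-01]
 [ 0.00000e+00  2.63000e-01 -9.65000e-01 -1.58057e+02]
 [ 0.00000e+00  0.00000e+00  0.00000e+00  1.00000e+00]] 60.27458931649133
shift mm [ 20.5 -51.4 -10.1] turn [-0.     0.001  0.034] t 1.4
```

View pics/w1.png

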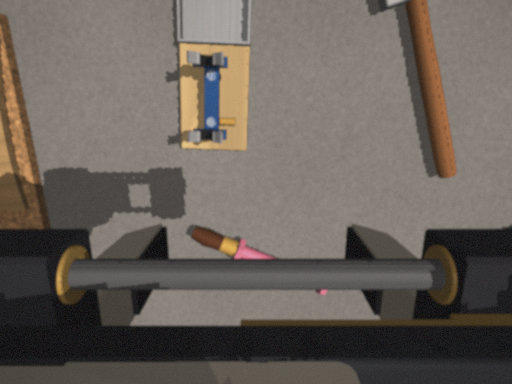

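```bash
python3 -m crank '[[0.04,-0.025,0.02,0,0,0.03],[0.045,-0.025,0.02,0,0,0],[0,0,0.02,0,0,0],[0,0,0,0,0,0]]'
python3 - <<'E'
from h import *
c=cap('wrist','w2.png'); u,v=proj(c,[530,-190,60]);print(u,v); u=int(u);v=int(v)
x0=max(0,u-80);y0=max(0,v-90)
print(x0,y0); cv2.imwrite('pics/w2c.png',cv2.resize(c['color'][y0:y0+150,x0:x0+180],None,fx=4,fy=4,interpolation=cv2.INTER_CUBIC))
E
```

```text
time: 1.9
tool_pos: [544.1, -195.1, 248.2]
tcp_rot: [-3.14, 0.004, -0.147]
contact_force: [-0.3, -0.1, 0.0]
grip_width: 91.6
finger_force: 0.0
253.99706979145165 182.29897893484906
173 92
```

View pics/w2c.png

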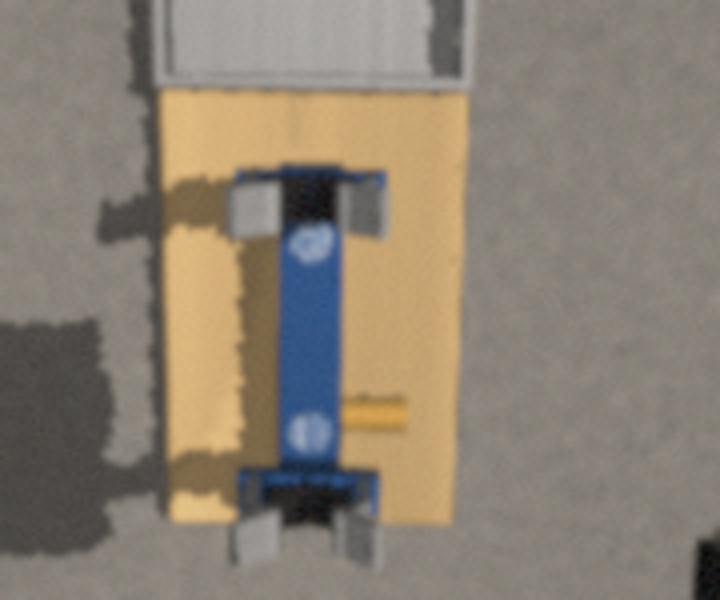

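The crop shows the following:
- **Base corners:** (160,90), (468,92), (168,522), (452,524).
- **Rod discs on the blue bar:** (311,242), (309,432).
- **Clip fingers at both ends:** centred near column 308.

Now I'll measure from these, using both wrist views for the height.

```bash
python3 - <<'E'
from h import *
a=load('w1.png');b=load('w2.png')
W=lambda u,v:(173+(u-1.5)/4,92+(v-1.5)/4)
K=[plane(b,*W(*p),14) for p in((160,90),(468,92),(452,524),(168,522))]
for k in K:print(k.round(1))
print('ctr',np.mean(K,0).round(1),'yaws',[np.arctan2(*(d[:2][::-1])).round(3) for d in(K[0]-K[3],K[1]-K[2])], np.linalg.norm(K[0]-K[3]),np.linalg.norm(K[0]-K[1]))
def discs(c,x0,y0,x1,y1):
    h=cv2.cvtColor(c['color'],cv2.COLOR_BGR2HSV)[y0:y1,x0:x1]
    m=((h[...,0]>95)&(h[...,0]<130)&(h[...,1]>40)&(h[...,1]<150)&(h[...,2]>130)).astype(np.uint8)
    k,l,st,ce=cv2.connectedComponentsWithStats(m)
    return [ (ce[i]+[x0,y0]) for i in range(1,k) if st[i][4]>=8]
A=discs(a,180,40,250,150);B=discs(b,220,135,290,215);print(A,B)
if len(A)==2==len(B):
    Q=[tri(a,A[i],b,B[i]) for i in(0,1)];print(Q)
for p in((228,180),(388,182),(232,565),(382,565),(280,238),(340,238)):
    print(p,[plane(b,*W(*p),z)[:2].round(1) for z in(95,125)])
E
```

```text
[ 605.9 -152.6   14. ]
[ 592.4 -240.5   14. ]
[ 461.2 -219.7   14. ]
[ 474.8 -131.1   14. ]
ctr [ 533.6 -186.    14. ] yaws [np.float64(-0.162), np.float64(-0.157)] 132.84654934396866 88.93317931503371
[array([211.84146341,  76.75609756]), array([211.29268293, 121.20731707])] [array([251.22222222, 153.32478632]), array([257. , 167.5]), array([256.625, 180.5  ]), array([250.21804511, 199.60150376])]
(228, 180) [array([ 585.2, -175.5]), array([ 588. , -178.4])]
(388, 182) [array([ 579.3, -212.4]), array([ 582.7, -211.7])]
(232, 565) [array([ 489.9, -160.4]), array([ 501.8, -164.8])]
(382, 565) [array([ 484.4, -197.9]), array([ 496.9, -198.7])]
(280, 238) [array([ 570. , -185.4]), array([ 574.3, -187.3])]
(340, 238) [array([ 568. , -199.4]), array([ 572.4, -200. ])]
```

```bash
python3 - <<'E'
from h import *
a=load('w1.png');b=load('w2.png')
A=[(211.84,76.76),(211.29,121.21)];B=[(251.22,153.32),(250.22,199.6)]
c=np.array([533.6,-186]);y=-.16;ux=np.array([np.cos(y),np.sin(y)]);uy=np.array([-ux[1],ux[0]])
Q=[]
for i in(0,1):
    x,r=tri(a,A[i],b,B[i]);Q.append(x);d=x[:2]-c;print(x.round(1),np.round(r,2),'rest xy',(d@ux).round(1),(d@uy).round(1))
W=lambda u,v:(173+(u-1.5)/4,92+(v-1.5)/4)
z=Q[0][2]+34+19
for n,p in {'tray clip L':(228,180),'R':(388,182),'L lo':(228,238),'R lo':(388,238),'far L':(232,565),'far R':(382,565)}.items():
    for zz in(z-8,z):
        d=plane(b,*W(*p),zz)[:2]-c;print(n,zz.round(0),(d@ux).round(1),(d@uy).round(1))
go(540,261,130,.13)
E
```

```text
[ 558.5 -190.9   40.8] [0.04 0.04] rest xy 25.4 -0.9
[ 505.9 -182.    41.6] [0.17 0.17] rest xy -27.9 -0.5
tray clip L 86.0 48.3 19.3
tray clip L 94.0 49.1 18.6
R 86.0 48.3 -19.1
R 94.0 49.2 -18.8
L lo 86.0 34.3 19.4
L lo 94.0 35.5 18.8
R lo 86.0 34.8 -19.5
R lo 94.0 36.0 -19.1
far L 86.0 -51.1 19.0
far L 94.0 -47.8 18.4
far R 86.0 -50.5 -20.0
far R 94.0 -47.2 -19.7
shift mm [ -71.5 -451.   120.1] turn [-0.001  0.002 -0.278] t 1.95
```

```bash
python3 -m crank '[[-0.009,-0.056,0.004,0,0,0],[-0.009,-0.056,0.004,0,0,0],[-0.009,-0.056,0.004,0,0,0],[-0.009,-0.056,0.004,0,0,0],[-0.009,-0.056,0.004,0,0,0]]' 100
python3 -m crank '[[-0.009,-0.056,0.004,0,0,0],[-0.009,-0.056,0.004,0,0,0],[-0.009,-0.056,0.004,0,0,-0.14],[0,0,0,0,0,-0.14],[0,0,0,0,0,0]]'
python3 - <<'E'
from h import *
c=cap('wrist','w3.png'); h=cv2.cvtColor(c['color'],cv2.COLOR_BGR2HSV)
m=(((h[...,0]<5)|(h[...,0]>174))&(h[...,1]>150)&(h[...,2]>90)).astype(np.uint8)
k,l,st,ce=cv2.connectedComponentsWithStats(m)
for i in range(1,k):
    if st[i][4]>20: print(st[i],ce[i].round(1),plane(c,*ce[i],38).round(1))
E
```

```text
time: 2.58
tool_pos: [542.3, 89.0, 232.0]
tcp_rot: [-3.141, -0.003, -0.15]
contact_force: [0.6, 0.9, -0.1]
grip_width: 91.7
finger_force: 0.0
time: 3.2
tool_pos: [540.8, 258.1, 219.4]
tcp_rot: [-3.142, -0.002, 0.13]
contact_force: [1.3, -0.2, 0.3]
grip_width: 91.4
finger_force: 0.0
[235  88  35   9 260] [251.6  91.8] [619.2 273.5  38. ]
[238 221  32  11 225] [253.9 226.6] [479.3 253.1  38. ]
```

View pics/w3.png

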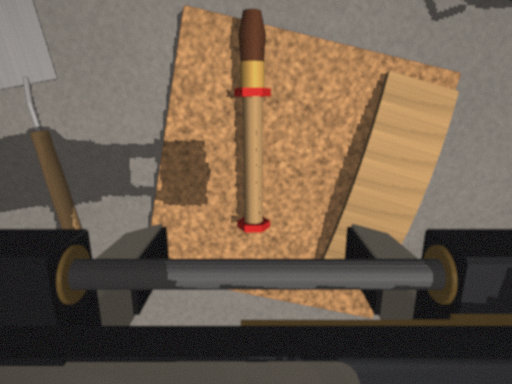

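The picture shows the brush collar at (252,92), the end cap at (254,227) and the blank well clear on the right. Next I'll check the height with the scene view.

```bash
python3 - <<'E'
from h import *
w=load('w3.png');s=load('scene0.png');t=load('top0.png')
P={}
for n,p,q,r in(('col',(251.6,91.8),(335.5,239.5),(185.6,163.9)),('cap',(253.9,226.6),(333.4,198.5),(189.7,201.5))):
    print(n,tri(w,p,s,q),tri(w,p,t,r)[0])
    P[n]=plane(w,*p,40)[:2]
d=P['col']-P['cap'];L=np.linalg.norm(d);u=d/L;yaw=np.arctan2(d[1],d[0])
O=P['cap']+u*79*L/139;G=O+u*6
print(P,L,yaw,O,G); go(*G,80,yaw)
E
```

```text
col (array([618.91774233, 272.43170204,  43.1384758 ]), [np.float64(1.024769940774105), np.float64(1.024769940774084)]) [620.98767313 272.89359609  13.77030894]
cap (array([479.29242479, 252.67839406,  38.38057915]), [np.float64(0.5023426191892332), np.float64(0.5023426191892086)]) [479.49212137 252.54915154  37.75605463]
{'col': array([619.16534417, 273.49940789]), 'cap': array([480.0949442 , 253.22349037])} 140.54070220871031 0.14477600895145645 [559.13495569 264.74721327] [565.07218517 265.61283799]
shift mm [ 24.7  -4.9 139.4] turn [-0.    -0.002 -0.018] t 3.25
```

```bash
python3 -m crank '[[0.012,-0.003,0.04,0,0,-0.018],[0.012,-0.002,0.05,0,0,0],[0,0,0.045,0,0,0],[0,0,0.03,0,0,0],[0,0,0,0,0,0]]' 100
python3 - <<'E'
from h import *
go(565,265.6,22,.145)
E
```

```text
time: 3.88
tool_pos: [562.7, 264.6, 51.5]
tcp_rot: [3.141, 0.004, 0.144]
contact_force: [-0.4, -0.5, 0.0]
grip_width: 91.9
finger_force: 0.0
shift mm [ 2.5 -0.7 29.5] turn [ 0.001  0.004 -0.001] t 3.88
```

```bash
python3 -m crank '[[0.002,0,0.012,0,0.002,0],[0,0,0.01,0,0,0],[0,0,0.005,0,0,0],[0,0,0,0,0,0],[0,0,0,0,0,0]]'
python3 -m crank '[[0,0,0,0,0,0],[0,0,0,0,0,0],[0,0,0,0,0,0],[0,0,0,0,0,0],[0,0,0,0,0,0]]' 0
python3 -m crank '[[0,0,0,0,0,0],[0,0,0,0,0,0],[0,0,0,0,0,0]]'
```

```text
time: 4.5
tool_pos: [565.9, 266.7, 26.5]
tcp_rot: [-3.142, -0.003, 0.148]
contact_force: [0.8, 0.2, -0.1]
grip_width: 91.9
finger_force: 0.0
time: 5.12
tool_pos: [565.7, 266.6, 26.2]
tcp_rot: [3.142, -0.002, 0.148]
contact_force: [-0.7, 0.1, 0.3]
grip_width: 46.3
finger_force: 0.0
time: 5.5
tool_pos: [565.7, 266.5, 26.2]
tcp_rot: [3.141, -0.002, 0.148]
contact_force: [0.5, -0.5, 0.2]
grip_width: 19.0
finger_force: 30.0
```

Gripped, but near the fingertips, so I'll regrip 4 mm deeper.

```bash
python3 -m crank '[[0,0,0,0,0,0],[0,0,0,0,0,0],[0,0,0.004,0,0,0],[0,0,0,0,0,0]]' 35
python3 -m crank '[[0,0,0,0,0,0],[0,0,0,0,0,0],[0,0,0,0,0,0],[0,0,0,0,0,0]]' 0
python3 -m crank '[[0,0,-0.02,0,0,0],[0,0,-0.05,0,0,0],[0,0,-0.06,0,0,0],[0,0,-0.06,0,0,0],[0,0,0,0,0,0]]'
python3 - <<'E'
from h import *
c=cap('wrist','w4.png');h=cv2.cvtColor(c['color'],cv2.COLOR_BGR2HSV)
m=(((h[...,0]<5)|(h[...,0]>174))&(h[...,1]>150)&(h[...,2]>90)).astype(np.uint8)
k,l,st,ce=cv2.connectedComponentsWithStats(m)
Ti=np.linalg.inv(np.vstack([np.c_[R.from_euler('xyz',bot.get_obs()['tcp_rot']).as_matrix(),bot.get_obs()['tool_pos']],[0,0,0,1]]))
for i in range(1,k):
    if st[i][4]>15:
        z=bot.get_obs()['tool_pos'][2]+12
        p=plane(c,*ce[i],z+6);print(st[i],ce[i].round(1),p.round(1),'tool',(Ti@np.r_[p,1])[:3].round(1))
E
```

```text
time: 6.0
tool_pos: [565.3, 266.5, 21.6]
tcp_rot: [3.141, -0.001, 0.148]
contact_force: [-0.4, 0.5, 0.0]
grip_width: 32.2
finger_force: 0.0
time: 6.5
tool_pos: [565.7, 266.5, 22.2]
tcp_rot: [3.142, -0.002, 0.148]
contact_force: [0.4, -0.6, -0.7]
grip_width: 19.0
finger_force: 30.0
time: 7.12
tool_pos: [567.6, 267.4, 218.1]
tcp_rot: [-3.14, -0.013, 0.148]
contact_force: [0.5, -0.4, -2.3]
grip_width: 19.3
finger_force: 30.0
[ 217  131   82   24 1609] [257.5 142.5] [619.9 275.  232.5] tool [ 54.5  -0.2 -17.6]
```

View pics/w4.png

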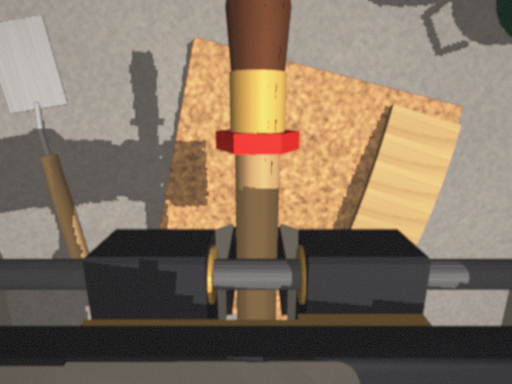

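The brush is held well centred, with its collar at (257,142), about 54 mm ahead of the tool. I'll carry it over the rest and check its level from the scene view.

```bash
python3 -m crank '[[0.005,0.05,0,0,0,0.06],[0,0.056,0,0,0,0.06],[0,0.056,0,0,0,0.06],[0,0.056,0,0,0,0.06],[0,0.056,0,0,0,0.06]]'
python3 -m crank '[[0,0.056,0,0,0,0],[0,0.056,0,0,0,0],[0,0.04,0.0,0,0,0],[0,0,0,0,0,0],[0,0,0,0,0,0]]'
python3 - <<'E'
from h import *
go(543.5,-187.6,130,-.16)
c=cap('scene','s5.png')
o=bot.get_obs();print(o['tool_pos'],o['tcp_rot'])
E
```

```text
time: 7.8
tool_pos: [575.8, -7.4, 209.6]
tcp_rot: [-3.141, 0.002, -0.154]
contact_force: [1.0, -0.2, -1.7]
grip_width: 19.0
finger_force: 30.0
time: 8.43
tool_pos: [553.4, -155.2, 210.5]
tcp_rot: [-3.14, 0.001, -0.153]
contact_force: [0.1, -0.5, -0.3]
grip_width: 18.9
finger_force: 30.0
shift mm [-4.8 33.6 80.4] turn [-0.002  0.001  0.007] t 8.43
[ 553.68879107 -154.80056716  210.8661677 ] [-3.14010159e+00  2.76910882e-04 -1.51448216e-01]
```

```bash
python3 -m crank '[[-0.002,0.017,0.02,0,0,0.008],[-0.003,0.017,0.03,0,0,0],[0,0,0.03,0,0,0],[0,0,0,0,0,0],[0,0,0,0,0,0]]'
python3 - <<'E'
from h import *
go(543.5,-187.6,100,-.16)
c=cap('scene','s6.png'); w=cap('wrist','w6.png')
cs=cv2.resize(c['color'][130:230,130:250],None,fx=3.3,fy=3.3,interpolation=cv2.INTER_CUBIC)
cw=cv2.resize(w['color'],(440,330))
cv2.imwrite('pics/c6.png',np.hstack([cs[:330],cw[:330]])[:, :800+40][:, :800] if 0 else np.hstack([cs[:330,:396],cw[:,20:424]]))
E
```

```text
time: 9.1
tool_pos: [544.8, -188.0, 133.0]
tcp_rot: [-3.141, -0.003, -0.159]
contact_force: [-0.6, -0.1, -2.0]
grip_width: 19.5
finger_force: 30.0
shift mm [-1.5 -0.2 33. ] turn [-0.    -0.003  0.001] t 9.1
```

View pics/c6.png

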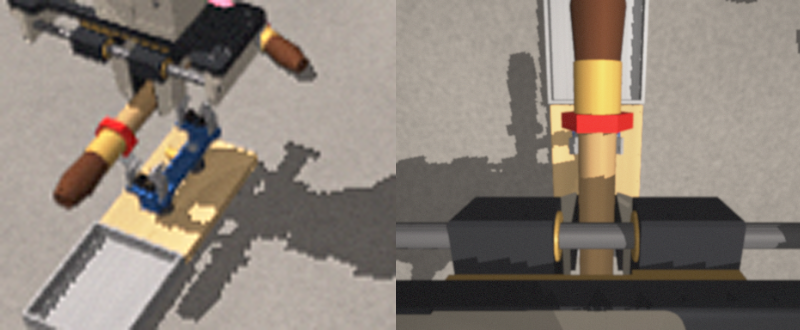

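The wrist view shows the handle centred between the tray clip's fingers (crop columns 575 and 620, handle at 597), and the bristles are over the tray. Next I'll check the tilt by triangulating the collar and bristles.

```bash
python3 - <<'E'
from h import *
s=load('s6.png');w=load('w6.png')
def red(c,x0,y0,x1,y1):
    h=cv2.cvtColor(c['color'],cv2.COLOR_BGR2HSV)
    m=(((h[...,0]<5)|(h[...,0]>174))&(h[...,1]>150)&(h[...,2]>90)).astype(np.uint8)
    M=np.zeros_like(m);M[y0:y1,x0:x1]=m[y0:y1,x0:x1];k,l,st,ce=cv2.connectedComponentsWithStats(M)
    i=1+np.argmax(st[1:,4]);return st[i],ce[i]
a,p=red(w,150,50,400,230);b,q=red(s,150,150,190,190)
print(a,p,b,q,tri(w,p,s,q))
o=bot.get_obs();y=-.16
TC=np.r_[o['tool_pos']];ux=np.array([np.cos(y),np.sin(y),0])
for tilt in(-.06,-.03,0,.03,.06):
    P=TC+[0,0,12]+np.array([ux[0]*54.5,ux[1]*54.5,54.5*tilt]);B=TC+[0,0,12]+ux*127.5+[0,0,127.5*tilt]
    print(tilt,'collar',np.round(proj(s,P),1),'tip',np.round(proj(s,B),1))
E
```

```text
[ 217  131   82   24 1603] [257.25826575 142.71990019] [160 166  11  11  41] [166.14634146 169.73170732] (array([ 595.96362989, -195.24551027,  149.11278597]), [np.float64(2.0946533464000865), np.float64(2.0946533464001047)])
-0.06 collar [164.7 172.4] tip [149. 193.]
-0.03 collar [164.6 172. ] tip [148.7 192. ]
0 collar [164.5 171.5] tip [148.4 191. ]
0.03 collar [164.4 171.1] tip [148.1 190. ]
0.06 collar [164.3 170.7] tip [147.7 189. ]
```

Level enough. I'll descend, then feel in small steps.

```bash
python3 -m crank '[[-0.001,0,0.015,0,-0.003,0],[0,0,0.015,0,0,0],[0,0,0.008,0,0,0],[0,0,0,0,0,0],[0,0,0,0,0,0]]'
python3 -m crank '[[0,0,0.003,0,0,0],[0,0,0.003,0,0,0],[0,0,0.003,0,0,0],[0,0,0.002,0,0,0],[0,0,0,0,0,0]]'
```

```text
time: 9.82
tool_pos: [543.2, -188.7, 94.2]
tcp_rot: [-3.141, 0.001, -0.16]
contact_force: [-0.2, -0.2, -1.4]
grip_width: 19.0
finger_force: 30.0
time: 10.45
tool_pos: [542.9, -188.5, 82.8]
tcp_rot: [-3.141, 0.001, -0.16]
contact_force: [-0.2, -0.6, -1.5]
grip_width: 18.6
finger_force: 30.0
```

```bash
python3 -m crank '[[0,-0.0007,0.001,0,0,0],[0,0,0.001,0,0,0],[0,0,0.001,0,0,0],[0,0,0.001,0,0,0],[0,0,0,0,0,0]]'
python3 -m crank '[[0,0,0.001,0,0,0],[0,0,0.001,0,0,0],[0,0,0.001,0,0,0],[0,0,0,0,0,0]]'
```

```text
time: 11.08
tool_pos: [543.4, -187.9, 79.4]
tcp_rot: [-3.141, 0.0, -0.16]
contact_force: [0.1, 1.2, 3.1]
grip_width: 19.0
finger_force: 30.0
time: 11.58
tool_pos: [543.9, -188.2, 76.9]
tcp_rot: [3.142, -0.001, -0.16]
contact_force: [0.3, 0.9, 5.8]
grip_width: 19.1
finger_force: 30.0
```

```bash
python3 -m crank '[[0,-0.0004,0.001,0,0,0],[0,0,0.001,0,0,0],[0,0,0.001,0,0,0],[0,0,0,0,0,0]]'
python3 -m crank '[[0,0,0.001,0,0,0],[0,0,0.001,0,0,0],[0,0,0.001,0,0,0],[0,0,0,0,0,0]]'
```

```text
time: 12.08
tool_pos: [543.8, -187.8, 73.6]
tcp_rot: [3.142, -0.001, -0.16]
contact_force: [0.1, -0.1, 2.8]
grip_width: 19.3
finger_force: 30.0
time: 12.58
tool_pos: [542.8, -187.3, 69.4]
tcp_rot: [-3.141, 0.002, -0.16]
contact_force: [1.6, 0.5, -1.6]
grip_width: 19.2
finger_force: 30.0
```

```bash
python3 -m crank '[[0,0,0.001,0,0,0],[0,0,0.001,0,0,0],[0,0,0.001,0,0,0],[0,0,0.001,0,0,0],[0,0,0,0,0,0]]'
python3 -m crank '[[0,0,0.001,0,0,0],[0,0,0.001,0,0,0],[0,0,0,0,0,0]]'
```

```text
time: 13.2
tool_pos: [543.0, -187.3, 65.6]
tcp_rot: [-3.141, 0.002, -0.16]
contact_force: [0.2, -0.0, -4.4]
grip_width: 19.0
finger_force: 30.0
time: 13.58
tool_pos: [543.1, -187.4, 63.8]
tcp_rot: [-3.141, 0.001, -0.16]
contact_force: [0.1, -1.6, -3.4]
grip_width: 19.0
finger_force: 30.0
```

Now past the gap: the force has turned negative, so the clips are pulling it in. I'll continue to the seat.

```bash
python3 -m crank '[[0,0,0.0005,0,0,0],[0,0,0.0005,0,0,0],[0,0,0,0,0,0]]'
python3 -m crank '[[0,0,0.0005,0,0,0],[0,0,0.0005,0,0,0],[0,0,0,0,0,0]]'
```

```text
time: 13.95
tool_pos: [543.1, -187.5, 63.0]
tcp_rot: [-3.141, 0.001, -0.16]
contact_force: [0.3, -1.4, -2.4]
grip_width: 18.9
finger_force: 30.0
time: 14.32
tool_pos: [543.3, -187.6, 62.8]
tcp_rot: [-3.141, 0.0, -0.16]
contact_force: [-2.7, -1.2, 5.1]
grip_width: 19.1
finger_force: 30.0
```

```bash
python3 -m crank '[[0,0,0.0005,0,0,0],[0,0,0.0005,0,0,0],[0,0,0,0,0,0]]'
```

```text
time: 14.7
tool_pos: [543.3, -187.6, 62.6]
tcp_rot: [3.142, -0.0, -0.16]
contact_force: [-4.4, 0.8, 11.1]
grip_width: 19.2
finger_force: 30.0
```

Seated: the stop is felt at z = 62.7, matching the 17 mm travel after first touch at about 80. I'll ease off and draw back.

```bash
python3 -m crank '[[0,0,-0.0008,0,0,0],[-0.002,0,-0.0002,0,0,0],[-0.002,0,0,0,0,0],[-0.002,0,0,0,0,0],[0,0,0,0,0,0]]'
python3 -m crank '[[-0.001,0,0,0,0,0],[-0.001,0,0,0,0,0],[0,0,0,0,0,0]]'
```

```text
time: 15.32
tool_pos: [538.1, -186.9, 62.7]
tcp_rot: [3.141, -0.001, -0.16]
contact_force: [5.0, -0.8, 6.0]
grip_width: 19.4
finger_force: 30.0
time: 15.7
tool_pos: [536.2, -186.6, 62.7]
tcp_rot: [3.141, -0.002, -0.16]
contact_force: [4.9, -1.0, 5.8]
grip_width: 19.1
finger_force: 30.0
```

```bash
python3 -m crank '[[-0.001,0,0,0,0,0],[-0.001,0,0,0,0,0],[0,0,0,0,0,0]]'
python3 -m crank '[[-0.001,0,0,0,0,0],[0,0,0,0,0,0]]'
python3 -m crank '[[-0.001,0,0,0,0,0],[0,0,0,0,0,0]]'
```

```text
time: 16.08
tool_pos: [534.2, -186.3, 62.7]
tcp_rot: [3.141, -0.002, -0.16]
contact_force: [4.7, -1.6, 5.5]
grip_width: 18.9
finger_force: 30.0
time: 16.32
tool_pos: [533.2, -186.1, 62.7]
tcp_rot: [3.141, -0.002, -0.16]
contact_force: [4.8, -1.4, 5.7]
grip_width: 19.1
finger_force: 30.0
time: 16.58
tool_pos: [532.2, -185.9, 62.7]
tcp_rot: [3.141, -0.001, -0.16]
contact_force: [5.1, -1.3, 6.1]
grip_width: 19.6
finger_force: 30.0
```

```bash
python3 -m crank '[[-0.001,0,0,0,0,0],[0,0,0,0,0,0]]'
python3 -m crank '[[-0.0007,0,0,0,0,0],[0,0,0,0,0,0]]'
```

```text
time: 16.82
tool_pos: [531.3, -185.8, 62.7]
tcp_rot: [3.141, -0.002, -0.16]
contact_force: [4.1, -2.1, 5.9]
grip_width: 19.0
finger_force: 30.0
time: 17.08
tool_pos: [531.3, -185.8, 62.7]
tcp_rot: [3.141, -0.003, -0.16]
contact_force: [7.7, -0.9, 3.5]
grip_width: 18.9
finger_force: 30.0
```

```bash
python3 -m crank '[[-0.0007,0,0,0,0,0],[0,0,0,0,0,0]]'
python3 - <<'E'
from h import *
w=cap('wrist','w7.png');s=cap('scene','s7.png')
cv2.imwrite('pics/c7.png',np.hstack([cv2.resize(w['color'][60:260,160:360],(400,400),interpolation=cv2.INTER_CUBIC),cv2.resize(s['color'][140:240,130:230],(400,400),interpolation=cv2.INTER_CUBIC)]))
E
```

```text
time: 17.32
tool_pos: [531.3, -185.8, 62.8]
tcp_rot: [3.141, -0.005, -0.16]
contact_force: [9.3, -1.3, 1.2]
grip_width: 19.0
finger_force: 30.0
```

View pics/c7.png

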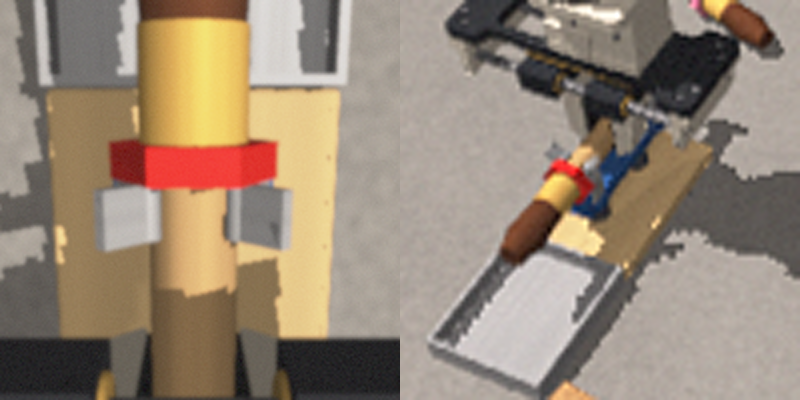

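The picture shows the collar against the tray clip's face (crop row 188), the handle between the fingers and the bristles over the tray. I'll relax the pull, let go and rise.

```bash
python3 -m crank '[[0.0012,0,0,0,0.003,0],[0,0,0,0,0,0]]'
python3 -m crank '[[0,0,0,0,0,0],[0,0,0,0,0,0],[0,0,0,0,0,0],[0,0,0,0,0,0]]' 60
python3 -m crank '[[0,0,-0.01,0,0,0],[0,0,-0.03,0,0,0],[0,0,-0.05,0,0,0],[0,0,-0.06,0,0,0],[0,0,0,0,0,0]]'
python3 -m crank '[[-0.04,0,0,0,0,0],[-0.03,0,0,0,0,0],[0,0,0,0,0,0]]'
python3 - <<'E'
from h import *
w=cap('wrist','w8.png');s=cap('scene','s8.png');u,v=map(int,proj(w,[533,-186,75]));print(u,v)
v=max(v,110)
cv2.imwrite('pics/c8.png',np.hstack([cv2.resize(w['color'][v-110:v+90,u-100:u+100],(400,400),interpolation=cv2.INTER_CUBIC),cv2.resize(s['color'][140:240,130:230],(400,400),interpolation=cv2.INTER_CUBIC)]))
E
```

```text
time: 17.68
tool_pos: [531.3, -185.8, 62.7]
tcp_rot: [3.141, -0.005, -0.16]
contact_force: [4.8, -1.2, 5.6]
grip_width: 19.4
finger_force: 30.0
time: 18.18
tool_pos: [529.7, -185.2, 61.7]
tcp_rot: [-3.141, -0.001, -0.16]
contact_force: [-1.0, -0.5, -0.5]
grip_width: 53.2
finger_force: 0.0
time: 18.8
tool_pos: [532.2, -186.5, 218.1]
tcp_rot: [3.139, -0.013, -0.16]
contact_force: [-0.6, -0.8, -0.6]
grip_width: 54.9
finger_force: 0.0
time: 19.18
tool_pos: [459.1, -173.7, 211.9]
tcp_rot: [-3.141, -0.001, -0.161]
contact_force: [1.0, -0.0, 0.3]
grip_width: 55.2
finger_force: 0.0
257 95
```

View pics/c8.png

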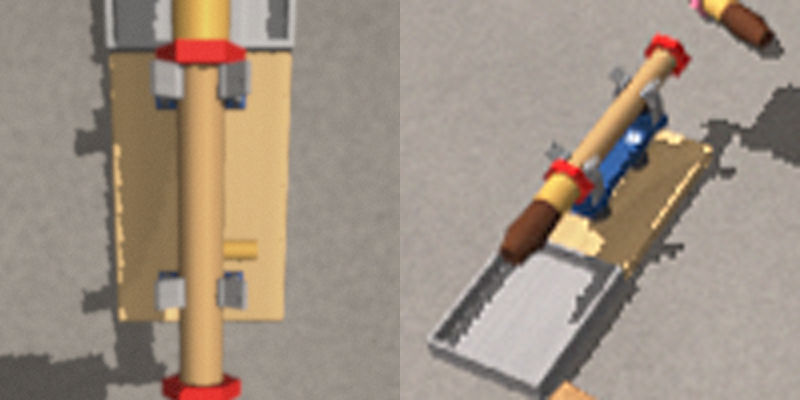

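The brush sits centred in both clips, with its collar against the tray clip (crop row 62), the bristles over the tray and the gripper clear. I'm handing in.

```bash
python3 -c "
from plant import bot
print(bot.close_job())"
```

```text
the job is handed in; nothing more can be done
None
```

The glue brush is snapped into both clips of the blue rest with its red collar drawn back against the tray clip and the gripper clear, and I handed the job in at about 19 s; no verdict was returned.

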